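# Set the clamp air valve of the pattern sewer

### The job

On the valve with the yellow handwheel, wind the wheel by its black crank handle clockwise (seen from above) until it is closed against its stop, pause there a moment, then back it off exactly two full turns anticlockwise. Finish still holding that handle gripped between the fingers, with the wheel at rest: do not let go at the end. Leave the blue handwheel and all the loose things on the table where they are.

Things in the scene. Friction and masses are not known exactly. Their poses are not given: they have to be found in the camera images.
- clamp (a joint): Turning of the YELLOW handwheel (the clamp air valve), in rad, counting whole turns: 0 = closed, hard against its stop; it grows as the wheel is turned anticlockwise seen from above (opening), 6.283 per full turn, up to the open end at 25.13. It starts between about a third of a turn and one and a quarter turns open. It stays where it is left; turning takes about 3 N at the handle (0.12 N m), and at the closed stop it goes rigid.
- clamp_hub (a point): Centre of the yellow handwheel, on its upright turning axis, in the plane of the rim, 76 mm above the table. The wheel is 108 mm across its rim (rim bar 12 mm thick, top of the rim 82 mm above the table), with three spokes, on a fixed brass valve with a grey 84 x 70 mm foot plate.
- clamp_grip (a point): Middle of the yellow wheel's crank handle, halfway up. It lies 42 mm from the wheel's axis, 113 mm above the table, and travels round with the wheel. (The point's axes turn with the wheel: x points outwards from the hub.)
- clamp_handle: The yellow wheel's crank handle: an upright black round grip, 18 mm in diameter and 56 mm long (from 85 to 141 mm above the table; its origin is the centre of its lower end). It spins freely on its own pin, so a gripper that holds it can go round the circle without turning itself.
- lift_hub (a point): Centre of the BLUE handwheel (the lift air valve, built exactly like the yellow one), 76 mm above the table. Leave alone. The yellow and blue valves may stand either way round.
- lift_grip (a point): Middle of the blue wheel's crank handle, 42 mm from that wheel's axis, 113 mm above the table. Must not be moved.
- bobbin_white: Small bobbin of white thread, 28 mm across, 16 mm high, lying flat between the two valves. Leave alone. Origin: centre of its underside.
- bobbin_red: Small bobbin of red thread, 28 mm across, 16 mm high, lying flat between the two valves. Leave alone. Origin: centre of its underside.
- stud_tin: Round open steel tin of green studs, 56 mm across, 28 mm high, between the two valves. Leave alone. Origin: centre of its underside.
- template: Flat yellow plastic L-shaped sewing template, 100 x 100 x 5 mm, lying on the table near the robot. Leave alone. Origin: middle of its outline, underside.
- screwdriver: Screwdriver, 170 mm long, lying on the table near the robot. Leave alone. Its x axis runs along it towards the blade.
- thread_cone: Red thread cone, 66 mm across at the foot, 120 mm high, standing at the left of the table. Leave alone. Origin: centre of its underside.
- oil_bottle: Clear oil bottle with a red cap, 48 mm across, 130 mm high, standing at the right of the table. Leave alone. Origin: centre of its underside.

How it is judged:
On the way, in this order (a step that is already met when the one before it is completed fails the run):
1. the yellow wheel is wound shut against its stop (value of joint clamp below 0.1 rad), for 0.2 s.
2. it is backed off two full turns, with its handle gripped (value of joint clamp between 12.306 and 12.826 rad and contact force between the fingers and clamp_handle above 3 N and distance between the grasp point and clamp_grip below 0.035 m), for 0.2 s.
At the end, for the whole second after the job is handed in: Yellow wheel, once closed (within 0.1 rad of its stop), is two turns open (12.57 +- 0.26 rad) and at rest; fingers press its handle with over 3 N, grasp point within 35 mm of the handle's middle; blue handle within 15 mm and loose things within 30 mm of their starts (all of step 2 and velocity of joint clamp between -0.05 and 0.05 rad/s and distance of lift_grip from where it was at the start of the episode below 0.015 m and distance of each of bobbin_white, bobbin_red, stud_tin, template, screwdriver, thread_cone, oil_bottle from where it was at the start of the episode below 0.03 m); the arm keeps its last pose, push and grip.
It fails at once if the blue handwheel is turned (its handle moves 15 mm) (distance of lift_grip from where it was at the start of the episode above 0.015 m).
It fails at once if a loose thing on the table is moved by more than 30 mm (distance of any of bobbin_white, bobbin_red, stud_tin, template, screwdriver, thread_cone, oil_bottle from where it was at the start of the episode above 0.03 m).
It also fails if it takes over 64 s, if anything falls off the work surface, if the arm or the gripper's body presses on something with over 40 N, if the wrist force passes 120 N, or if a joint passes its speed limit or range.

### The arm

A 6-joint arm with a two-finger parallel gripper is mounted at the origin on the work surface. World frame = base frame: x ahead of the robot, y to its left, z up, the work surface at z = 0. Lengths are in m, angles in rad, forces in N, time in s.
With the tool pointing down it reaches from about 0.275 to 0.75 m from the base axis. Payload 10.2 kg.
Tool frame: the origin (TCP) lies at the very end of the fingers, on their centre line; the grasp point (between the pads) lies 19 mm behind it (bot.grip_point_offset is the distance from the TCP to the grasp point, in m); z points along the fingers, y is the line along which they close (so a half turn about z gives the same grasp; the last joint's range is limited). The gripper opens to 85 mm and grips with 20 to 120 N. Pads are 22 mm wide; open, the fingers measure 114 mm over their backs; the gripper's body (76 mm by 85 mm) begins 54 mm behind the grasp point. The pads swing forward as they close: fully open they stand 13 mm farther back than shut.
Start: joints at [1.056, 0.313, 1.498, -0, 1.331, -0.223], TCP at [0.151, 0.503, 0.209] pointing down, gripper open.
Joint ranges: [-2.94, 2.94], [-0.97, 2.17], [0.19, 2.56], [-1.23, 4.37], [0.02, 3.11], [-2.88, 2.88]. Speed limits (rad/s): [2.39, 2.39, 3.01, 3.14, 3.14, 3.14].

### API

Orientations are given as a 3x3 rotation matrix whose columns are the frame's x, y, z axes.
In Python, from station import status, cams, job, bot gives the robot as it stands. The module is installed in compiled form; this text tells all that it offers.
- The arm moves only by the tool servo_tool, never from a script. Its argument "increments" is one flat list of numbers, 5 for each row, row after row: the finger opening in cm, from 0 to 8.54, then the shift along the tool's x, y, z in cm, then the turn about the tool's z in rad. A call has 1 to 12 rows; each row shifts and turns the commanded pose from where the row before left it, along the tool's axes as they then stand; what a row does not reach is not made up. A row lasts 1/10 s, in which the tool goes at most 50 mm and 8.59 degrees, less where a joint would pass 70% of its speed; a pose out of reach is approached as far as the arm can. A call with a gripper value outside its range is refused whole. The fingers move at their own pace and stop on an object; "force" is the grip in N (left out, the last holds). Time passes only in rows, so rows that do not move let the fingers close. It gives the time, the measured TCP pose, the force, the opening and the grip force at its end, in the units of the state.
- status.read_state(): the state, without advancing time (a new reading comes with each control period).
- cams.snapshot(name): name is "scene" or "top" or "wrist"; returns the picture (480x640x3 uint8, red, green, blue); there is no depth.
- cams.camera_params(name): a dict with "camera_matrix" (3x3 intrinsics, pixels), "camera_from_world" (4x4, takes a point from world to camera coordinates). Camera axes: x right, y up, looking along -z (the intrinsics and any distortion apply to the point x, -y, -z); pixel columns grow to the right and rows downward; lengths in m; the calibration is good to about 2 mm. A picture is of the moment at which its call begins: read the wrist's pose just before it. camera_params takes no time and is no camera call; for the wrist camera it gives the pose at the moment of the call.
- job.job_done(): hands the job in; it is judged then, once.
Trained networks look in the newest picture that a camera, given by its name, has taken for a name from the list of things; names that differ only in an ending like _2 or _b are one class to them, and where a whole thing is asked for, a point or a joint stands for the part that bears it (a point fixed in the world has none). Each returns a list of dicts, best first, with "score" (0 to 1); they miss things now and then, are a little off and sometimes report something else, mostly with a low value. They report only what shows in the picture. A call takes as long as a camera call.
- cams.recognise(camera, name): "location" ([x, y, z] in m, in world coordinates, good to about 4 mm: the middle of the surface that is visible of it).
- cams.masks_of(camera, name): "mask" (480x640 bool, what is visible of it).
- cams.pinpoint(camera, name): "location" ([x, y, z] in m, in world coordinates, good to about 4 mm: a listed point, or the origin of a listed thing).
The state is a dict: "time": time; "q": joint angles; "dq": joint speeds; "joint_torque": joint torques, N m; "ee_pos": TCP position; "ee_rot": TCP orientation; "contact_force": force on the tool from outside, world axes, zero at the start; "moment": the same for the moment, N m; "gripper_width": finger opening in m; "finger_force": force on a finger pad.
Only numpy, scipy, OpenCV 4.12 (cv2) and the standard library are available. Lean on these libraries where they do the work, as an engineer would, in place of code of your own. Each camera call takes 0.05 s, during which the arm holds its last target. There are 200 camera calls.

## Working session

There is one attempt and no reset: what is moved stays moved. The work goes in short steps, Python scripts to look and compute and a tool call to move; the robot and the scene stay as the last step left them, time stands still between calls to the robot, and variables do not carry over. Pictures are saved under pics/ and viewed, at most 10 in all, crops included, and the job is handed in when it is done.

Besides the shell and the picture viewer there is one more tool, called after ">>>" as name(argument=value, ...), one argument or row to a line, values as JSON. servo_tool: Moves the arm, as the interface text tells. Its arguments: {"type":"object","properties":{"increments":{"type":"array"},"force":{"type":"number"}},"required":["increments"]}

```bash
mkdir -p pics; python3 - <<'E'
from station import status,cams,job,bot
import cv2,numpy as np
s=status.read_state(); print(s['time'],s['ee_pos'],np.round(s['ee_rot'],3).tolist(),s['gripper_width'],bot.grip_point_offset)
ims=[]
for c in ['top','scene']:
    im=cams.snapshot(c); cv2.imwrite(f'pics/{c}0.png',im[:,:,::-1])
    for n in ['clamp_hub','clamp_grip','lift_hub','lift_grip','stud_tin','thread_cone','oil_bottle','bobbin_white','bobbin_red']:
        print(c,n,[(np.round(d['location'],3).tolist(),round(d['score'],2)) for d in cams.pinpoint(c,n)[:2]])
E
```

```text
0.0 [0.15089998 0.50254926 0.20863253] [[-0.958, 0.288, -0.001], [0.288, 0.958, -0.001], [0.0, -0.001, -1.0]] 0.08546299644748764 0.0187
top clamp_hub [([0.585, 0.204, 0.076], 0.77)]
top clamp_grip [([0.61, 0.181, 0.113], 0.87)]
top lift_hub [([0.545, -0.207, 0.08], 0.88), ([0.328, 0.327, -0.002], 0.57)]
top lift_grip [([0.582, -0.182, 0.106], 0.58)]
top stud_tin [([0.643, -0.008, 0.004], 0.84)]
top thread_cone [([0.585, 0.439, -0.003], 0.86)]
top oil_bottle [([0.558, -0.438, -0.002], 0.84)]
top bobbin_white [([0.455, 0.022, 0.002], 0.54)]
top bobbin_red [([0.455, 0.023, -0.004], 0.53), ([0.587, 0.44, -0.002], 0.49)]
scene clamp_hub [([0.582, 0.209, 0.078], 0.57)]
scene clamp_grip [([0.609, 0.18, 0.112], 0.79)]
scene lift_hub [([0.544, -0.203, 0.076], 0.6)]
scene lift_grip [([0.58, -0.185, 0.115], 0.91), ([0.612, 0.179, 0.114], 0.39)]
scene stud_tin [([0.642, -0.001, 0.0], 0.76)]
scene thread_cone [([0.58, 0.444, -0.002], 0.87), ([0.583, 0.208, 0.078], 0.63)]
scene oil_bottle [([0.559, -0.442, 0.005], 0.84)]
scene bobbin_white [([0.458, 0.024, 0.005], 0.59)]
scene bobbin_red [([0.532, 0.005, 0.002], 0.61), ([0.582, 0.208, 0.084], 0.51)]
```

View pics/top0.png

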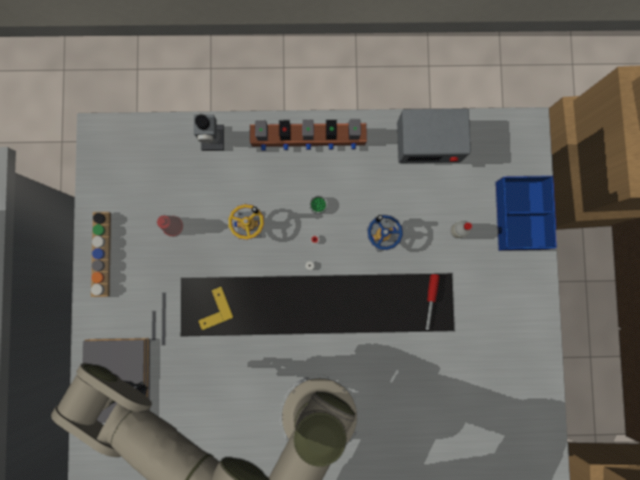

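View pics/scene0.png

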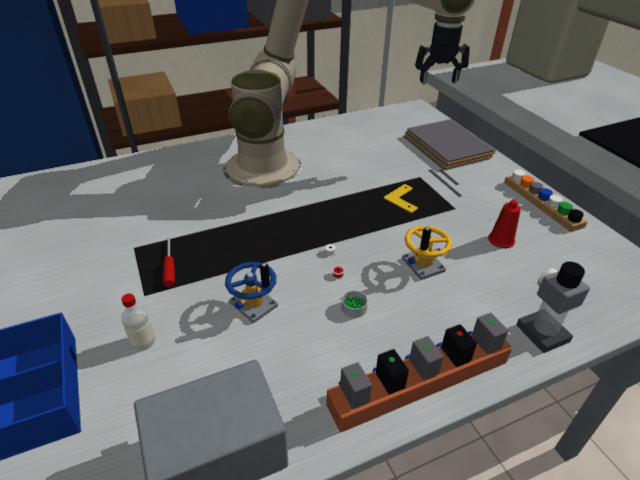

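Top view: yellow valve at about px (246,221), handle at its upper right (255,210). Blue valve at (385,232). Scene view agrees: the yellow handle is at (426,238), and the clear oil bottle and cone are far from the path. The networks put the hub at about (0.584, 0.206) and the handle at about (0.610, 0.181), about 36–40 mm apart against 42 mm given. I'll move above the handle and look with the wrist camera.

>>> servo_tool(
  increments=[8.5, -4.4, -1.5, 0, 0, 8.5, -4.4, -1.5, 0, 0, 8.5, -4.4, -1.5, 0, 0, 8.5, -4.4, -1.5, 0, 0, 8.5, -4.4, -1.5, 0, 0, 8.5, -4.4, -1.5, 0, 0, 8.5, -4.4, -1.5, 0, 0, 8.5, -4.4, -1.5, 0, 0, 8.5, -4.4, -1.5, 0, 0, 8.5, -4.4, -1.5, 0, 0, 8.5, -4.4, -1.5, 0, 0, 8.5, -4.4, -1.5, 0, 0],
  force=50,
)

```text
time: 2.2
ee_pos: [0.6063, 0.1771, 0.2092]
ee_rot: [[-0.958, 0.288, 0.0], [0.288, 0.958, 0.0], [-0.0, 0.0, -1.0]]
contact_force: [0.7, 0.7, -0.4]
gripper_width: 0.0852
finger_force: 0.0
```

```bash
cat > look.py <<'E'
from station import status,cams
import cv2,numpy as np,sys
def look(tag):
    s=status.read_state(); p=cams.camera_params('wrist'); im=cams.snapshot('wrist')
    R=np.array(s['ee_rot']); e=np.array(s['ee_pos'])
    print(round(s['time'],2),np.round(e,4),'yaw',round(np.degrees(np.arctan2(R[1,0],R[0,0])),1),'w',s['gripper_width'],'F',np.round(s['contact_force'],1),'ff',s['finger_force'])
    P={}
    for c in ['wrist','top','scene']:
        if c!='wrist': cams.snapshot(c)
        for n in ['clamp_hub','clamp_grip']:
            r=cams.pinpoint(c,n)[:1]
            for d in r: print(c,n,np.round(d['location'],4),round(d['score'],2)); P[c,n]=np.array(d['location'])
    K=np.array(p['camera_matrix']);T=np.array(p['camera_from_world'])
    def px(w):
        q=T[:3,:3]@np.array(w)+T[:3,3]; u=K@[q[0],-q[1],-q[2]]; return np.round(u[:2]/u[2]).tolist()
    for k,v in P.items(): print(k,'wrist px',px(v))
    cv2.imwrite(f'pics/{tag}.png',im[:,:,::-1])
    return s,P
if __name__=='__main__': look(sys.argv[1])
E
python3 look.py w1
```

```text
2.2 [0.6063 0.1771 0.2092] yaw 163.3 w 0.08520065024049911 F [ 0.7  0.7 -0.4] ff 0.0
wrist clamp_hub [0.5873 0.2075 0.0768] 0.66
wrist clamp_grip [0.609  0.1774 0.1133] 0.88
top clamp_hub [0.5816 0.2079 0.0741] 0.79
top clamp_grip [0.6084 0.1815 0.1097] 0.72
scene clamp_hub [0.5834 0.2057 0.0766] 0.69
scene clamp_grip [0.6112 0.1792 0.1088] 0.97
('wrist', 'clamp_hub') wrist px [354.0, 183.0]
('wrist', 'clamp_grip') wrist px [322.0, 237.0]
('top', 'clamp_hub') wrist px [352.0, 175.0]
('top', 'clamp_grip') wrist px [328.0, 233.0]
('scene', 'clamp_hub') wrist px [350.0, 179.0]
('scene', 'clamp_grip') wrist px [326.0, 238.0]
```

View pics/w1.png

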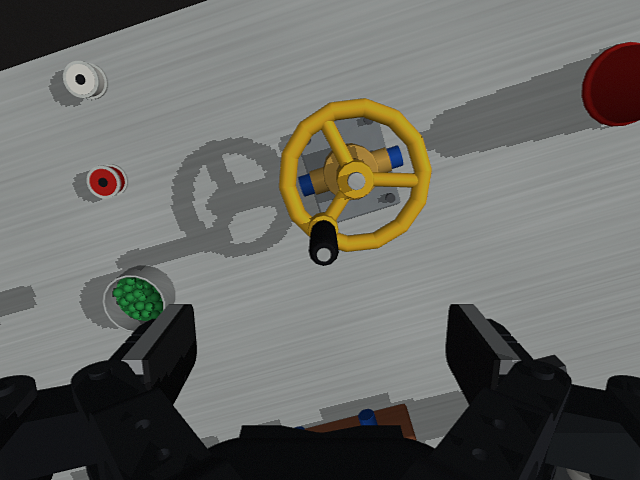

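The wrist picture shows the yellow rim spanning px 280–431 × 98–251 (centre about 355,174) and the handle top at about (323,255). I'll turn these into positions at their known heights.

```bash
python3 - <<'E'
from station import cams
import cv2,numpy as np
p=cams.camera_params('wrist');K=np.array(p['camera_matrix']);T=np.array(p['camera_from_world']);C=-T[:3,:3].T@T[:3,3]
def ray(u,v,z):
    d=np.linalg.inv(K)@[u,v,1]; d=T[:3,:3].T@[d[0],-d[1],-d[2]]; return C+d*(z-C[2])/d[2]
im=cv2.imread('pics/w1.png');h=cv2.cvtColor(im,cv2.COLOR_BGR2HSV)
m=cv2.inRange(h,(18,120,90),(32,255,255)); 
c=max(cv2.findContours(m,cv2.RETR_EXTERNAL,cv2.CHAIN_APPROX_NONE)[0],key=cv2.contourArea)[:,0]
w=np.array([ray(u,v,.076) for u,v in c])[:,:2]
(x,y),r=cv2.minEnclosingCircle((w*1000).astype(np.float32)); hub=np.array([x,y])/1000
from scipy.optimize import least_squares
f=least_squares(lambda q:np.hypot(*(w-q[:2]).T)-q[2],[x/1000,y/1000,.054],loss='soft_l1',f_scale=.002).x
top=ray(323,255,.141)
print('cam',C,'enc',hub,r,'fit',f,'top',top,'r',np.linalg.norm(top[:2]-f[:2]),'ang',np.degrees(np.arctan2(*(top[:2]-f[:2])[::-1])))
E
```

```text
cam [0.53973257 0.19879883 0.3733881 ] enc [0.58206897 0.21100858] 53.892581939697266 fit [0.58160879 0.21144648 0.05253818] top [0.6102605  0.17920287 0.141     ] r 0.04313432765877954 ang -48.37567334082073
```

Radius 43 mm against 42, so that's consistent. I'll descend and grip.

>>> servo_tool(
  increments=[8.5, -0.3, 0.3, 0, 0, 8.5, 0, 0, 2.3, 0, 8.5, 0, 0, 2.3, 0, 8.5, 0, 0, 2.3, 0, 8.5, 0, 0, 2.3, 0, 8.5, 0, 0, 2.1, 0, 8.5, 0, 0, 0, 0, 0, 0, 0, 0, 0, 0, 0, 0, 0, 0, 0, 0, 0, 0, 0, 0, 0, 0, 0, 0, 0, 0, 0, 0, 0],
  force=50,
)

```text
time: 3.85
ee_pos: [0.6093, 0.1803, 0.0972]
ee_rot: [[-0.958, 0.288, 0.002], [0.288, 0.958, -0.0], [-0.002, 0.0, -1.0]]
contact_force: [-0.6, -0.4, 1.7]
gripper_width: 0.0162
finger_force: 48.8
```

```bash
python3 look.py w2
```

```text
3.85 [0.6093 0.1803 0.0972] yaw 163.3 w 0.01624682699931408 F [-0.6 -0.4  1.7] ff 48.78906275960617
wrist clamp_hub [0.5854 0.2085 0.0755] 0.97
wrist clamp_grip [0.6138 0.1788 0.112 ] 0.65
top clamp_hub [0.5825 0.2062 0.075 ] 0.59
scene clamp_hub [0.5838 0.209  0.0749] 0.62
scene clamp_grip [0.6125 0.1808 0.1121] 0.96
('wrist', 'clamp_hub') wrist px [366.0, 208.0]
('wrist', 'clamp_grip') wrist px [320.0, 318.0]
('top', 'clamp_hub') wrist px [359.0, 203.0]
('scene', 'clamp_hub') wrist px [366.0, 204.0]
('scene', 'clamp_grip') wrist px [324.0, 313.0]
```

View pics/w2.png

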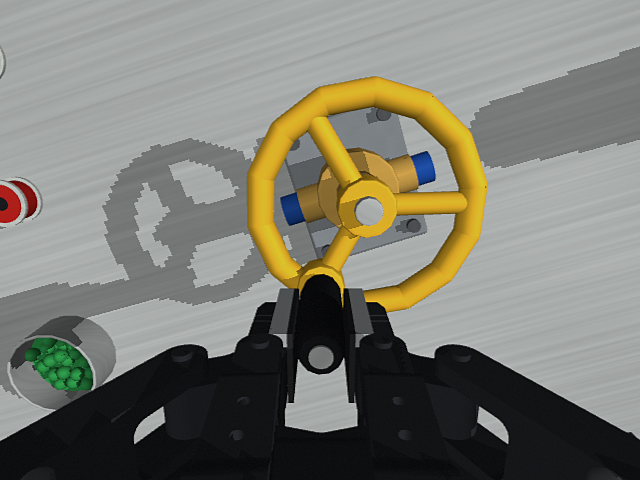

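Gripped: opening 16 mm, 49 N, and the picture shows the handle between the pads at px (320,350). A small helper will print the arc increments, starting from the handle's present angle of about −48°.

```bash
cat > arc.py <<'E'
# arc.py theta_deg step_deg(+ = anticlockwise) n : tool-axis shifts in cm along a 42 mm circle
import sys,numpy as np
from station import status
t,d,n=float(sys.argv[1]),float(sys.argv[2]),int(sys.argv[3])
s=status.read_state(); R=np.array(s['ee_rot']); a=np.radians(t+d*np.arange(n+1))
W=4.2*np.c_[np.cos(a),np.sin(a),0*a]; T=np.round((W-W[0])@R,2); T[:,2]=0
D=np.diff(T,axis=0)
print(', '.join(f'0, {x:.2f}, {y:.2f}, 0, 0' for x,y,_ in D)); print('end theta',t+d*n,'expected TCP',np.round(np.array(s['ee_pos'])+(W[-1]-W[0])/100,4))
E
python3 arc.py -48 -9 12
```

```text
0, 0.39, -0.53, 0, 0, 0, 0.46, -0.47, 0, 0, 0, 0.53, -0.39, 0, 0, 0, 0.59, -0.30, 0, 0, 0, 0.62, -0.21, 0, 0, 0, 0.65, -0.11, 0, 0, 0, 0.66, 0.00, 0, 0, 0, 0.65, 0.10, 0, 0, 0, 0.63, 0.20, 0, 0, 0, 0.59, 0.30, 0, 0, 0, 0.53, 0.39, 0, 0, 0, 0.47, 0.46, 0, 0
end theta -156.0 expected TCP [0.5427 0.1945 0.0971]
```

>>> servo_tool(
  increments=[0, 0.39, -0.53, 0, 0, 0, 0.46, -0.47, 0, 0, 0, 0.53, -0.39, 0, 0, 0, 0.59, -0.3, 0, 0, 0, 0.62, -0.21, 0, 0, 0, 0.65, -0.11, 0, 0, 0, 0.66, 0.0, 0, 0, 0, 0.65, 0.1, 0, 0, 0, 0.63, 0.2, 0, 0, 0, 0.59, 0.3, 0, 0, 0, 0.53, 0.39, 0, 0, 0, 0.47, 0.46, 0, 0],
)

```text
time: 5.5
ee_pos: [0.5411, 0.1934, 0.097]
ee_rot: [[-0.958, 0.288, -0.002], [0.288, 0.958, -0.003], [0.002, -0.003, -1.0]]
contact_force: [-7.6, -7.5, 11.1]
gripper_width: 0.016
finger_force: 50.1
```

```bash
python3 look.py w3; python3 arc.py -156 -9 12
```

```text
5.5 [0.5411 0.1934 0.097 ] yaw 163.3 w 0.01601844776981646 F [-7.6 -7.5 11.1] ff 50.066619009012356
wrist clamp_grip [0.5422 0.1929 0.1147] 0.84
scene clamp_hub [0.5825 0.206  0.0793] 0.84
('wrist', 'clamp_grip') wrist px [320.0, 312.0]
('scene', 'clamp_hub') wrist px [370.0, 347.0]
0, 0.39, 0.53, 0, 0, 0, 0.30, 0.59, 0, 0, 0, 0.21, 0.62, 0, 0, 0, 0.10, 0.65, 0, 0, 0, 0.00, 0.66, 0, 0, 0, -0.10, 0.66, 0, 0, 0, -0.20, 0.62, 0, 0, 0, -0.30, 0.59, 0, 0, 0, -0.38, 0.54, 0, 0, 0, -0.47, 0.46, 0, 0, 0, -0.53, 0.39, 0, 0, 0, -0.58, 0.30, 0, 0
end theta -264.0 expected TCP [0.5747 0.2534 0.097 ]
```

View pics/w3.png

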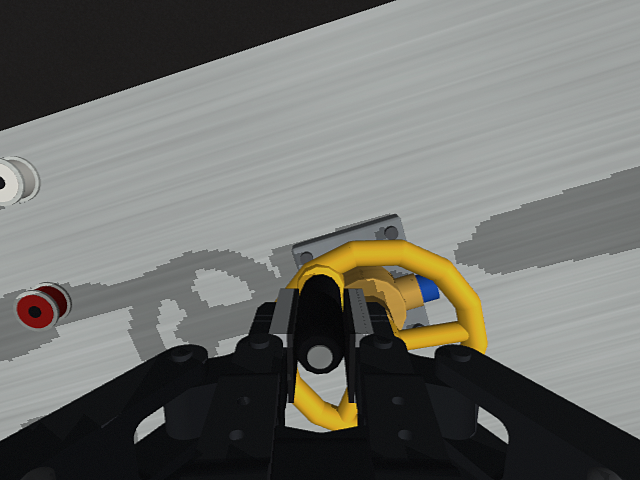

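The handle follows the arc, with about 10 N of radial and vertical residual. I'll trim it slightly outwards and upwards, then go on in short batches of 24° so that meeting the stop stays gentle.

```bash
for i in 0 1 2 3 4 5 6 7 8 9 10 11 12 13 14; do python3 arc.py $((-156-24*i)) -8 3; done
```

```text
0, 0.35, 0.47, 0, 0, 0, 0.28, 0.51, 0, 0, 0, 0.21, 0.55, 0, 0
end theta -180.0 expected TCP [0.5371 0.2116 0.097 ]
0, 0.13, 0.57, 0, 0, 0, 0.05, 0.59, 0, 0, 0, -0.04, 0.58, 0, 0
end theta -204.0 expected TCP [0.5444 0.2116 0.097 ]
0, -0.11, 0.57, 0, 0, 0, -0.20, 0.56, 0, 0, 0, -0.27, 0.52, 0, 0
end theta -228.0 expected TCP [0.551  0.2086 0.097 ]
0, -0.34, 0.48, 0, 0, 0, -0.40, 0.42, 0, 0, 0, -0.46, 0.37, 0, 0
end theta -252.0 expected TCP [0.5559 0.2032 0.097 ]
0, -0.50, 0.30, 0, 0, 0, -0.54, 0.23, 0, 0, 0, -0.57, 0.14, 0, 0
end theta -276.0 expected TCP [0.5581 0.1963 0.097 ]
0, -0.58, 0.07, 0, 0, 0, -0.59, -0.01, 0, 0, 0, -0.58, -0.10, 0, 0
end theta -300.0 expected TCP [0.5574 0.1891 0.097 ]
0, -0.56, -0.17, 0, 0, 0, -0.53, -0.25, 0, 0, 0, -0.49, -0.33, 0, 0
end theta -324.0 expected TCP [0.5537 0.1828 0.097 ]
0, -0.44, -0.39, 0, 0, 0, -0.38, -0.44, 0, 0, 0, -0.32, -0.49, 0, 0
end theta -348.0 expected TCP [0.5479 0.1786 0.097 ]
0, -0.24, -0.53, 0, 0, 0, -0.17, -0.56, 0, 0, 0, -0.09, -0.58, 0, 0
end theta -372.0 expected TCP [0.5407 0.177  0.097 ]
0, -0.01, -0.59, 0, 0, 0, 0.08, -0.58, 0, 0, 0, 0.15, -0.56, 0, 0
end theta -396.0 expected TCP [0.5336 0.1786 0.097 ]
0, 0.23, -0.54, 0, 0, 0, 0.31, -0.50, 0, 0, 0, 0.37, -0.45, 0, 0
end theta -420.0 expected TCP [0.5278 0.1828 0.097 ]
0, 0.43, -0.40, 0, 0, 0, 0.48, -0.33, 0, 0, 0, 0.53, -0.26, 0, 0
end theta -444.0 expected TCP [0.5241 0.1891 0.097 ]
0, 0.56, -0.19, 0, 0, 0, 0.57, -0.11, 0, 0, 0, 0.59, -0.02, 0, 0
end theta -468.0 expected TCP [0.5234 0.1963 0.097 ]
0, 0.58, 0.05, 0, 0, 0, 0.57, 0.14, 0, 0, 0, 0.55, 0.21, 0, 0
end theta -492.0 expected TCP [0.5256 0.2032 0.097 ]
0, 0.51, 0.29, 0, 0, 0, 0.47, 0.35, 0, 0, 0, 0.41, 0.42, 0, 0
end theta -516.0 expected TCP [0.5305 0.2086 0.097 ]
```

>>> servo_tool(
  increments=[0, 0.48, 0.36, -0.2, 0, 0, 0.28, 0.52, 0, 0, 0, 0.21, 0.55, 0, 0],
)

```text
time: 6.25
ee_pos: [0.5372, 0.2108, 0.0972]
ee_rot: [[-0.958, 0.288, 0.0], [0.288, 0.958, -0.001], [-0.0, -0.001, -1.0]]
contact_force: [6.5, -2.6, -7.4]
gripper_width: 0.0159
finger_force: 50.6
```

>>> servo_tool(
  increments=[0, 0.13, 0.57, 0.1, 0, 0, 0.05, 0.59, 0, 0, 0, -0.04, 0.58, 0, 0],
)

```text
time: 6.55
ee_pos: [0.5412, 0.2279, 0.0971]
ee_rot: [[-0.958, 0.288, 0.001], [0.288, 0.958, -0.001], [-0.001, -0.001, -1.0]]
contact_force: [4.0, -6.4, -1.6]
gripper_width: 0.0158
finger_force: 51.3
```

>>> servo_tool(
  increments=[0, -0.11, 0.57, 0, 0, 0, -0.2, 0.56, 0, 0, 0, -0.27, 0.52, 0, 0],
)

```text
time: 6.85
ee_pos: [0.5514, 0.2416, 0.0971]
ee_rot: [[-0.958, 0.288, 0.0], [0.288, 0.958, -0.002], [-0.001, -0.002, -1.0]]
contact_force: [2.5, -7.7, 1.7]
gripper_width: 0.0156
finger_force: 51.4
```

>>> servo_tool(
  increments=[0, -0.34, 0.48, 0, 0, 0, -0.4, 0.42, 0, 0, 0, -0.46, 0.37, 0, 0],
)

```text
time: 7.15
ee_pos: [0.5661, 0.2501, 0.0971]
ee_rot: [[-0.958, 0.288, -0.001], [0.288, 0.958, -0.002], [0.0, -0.003, -1.0]]
contact_force: [-0.7, -9.0, 2.7]
gripper_width: 0.0158
finger_force: 51.6
```

>>> servo_tool(
  increments=[0, -0.5, 0.3, 0, 0, 0, -0.54, 0.23, 0, 0, 0, -0.57, 0.14, 0, 0],
)

```text
time: 7.45
ee_pos: [0.5829, 0.2521, 0.0971]
ee_rot: [[-0.958, 0.288, -0.003], [0.288, 0.958, -0.002], [0.002, -0.003, -1.0]]
contact_force: [-3.9, -7.7, 4.0]
gripper_width: 0.0157
finger_force: 51.8
```

>>> servo_tool(
  increments=[0, -0.58, 0.07, 0, 0, 0, -0.59, -0.01, 0, 0, 0, -0.58, -0.1, 0, 0],
)

```text
time: 7.75
ee_pos: [0.5992, 0.2472, 0.0971]
ee_rot: [[-0.958, 0.287, -0.003], [0.287, 0.958, -0.001], [0.003, -0.002, -1.0]]
contact_force: [-5.9, -3.5, 4.7]
gripper_width: 0.0155
finger_force: 51.9
```

>>> servo_tool(
  increments=[0, -0.56, -0.17, 0, 0, 0, -0.53, -0.25, 0, 0, 0, -0.49, -0.33, 0, 0],
)

```text
time: 8.05
ee_pos: [0.6122, 0.2363, 0.0971]
ee_rot: [[-0.958, 0.287, -0.003], [0.287, 0.958, 0.001], [0.003, 0.0, -1.0]]
contact_force: [-5.0, 1.0, 3.1]
gripper_width: 0.0156
finger_force: 51.7
```

>>> servo_tool(
  increments=[0, -0.44, -0.39, 0, 0, 0, -0.38, -0.44, 0, 0, 0, -0.32, -0.49, 0, 0],
)

```text
time: 8.35
ee_pos: [0.6203, 0.2198, 0.0971]
ee_rot: [[-0.958, 0.287, 0.0], [0.287, 0.958, 0.001], [0.0, 0.001, -1.0]]
contact_force: [-2.4, 2.4, 2.6]
gripper_width: 0.0157
finger_force: 51.5
```

>>> servo_tool(
  increments=[0, -0.24, -0.53, 0, 0, 0, -0.17, -0.56, 0, 0, 0, -0.09, -0.58, 0, 0],
)

```text
time: 8.65
ee_pos: [0.6211, 0.2087, 0.0974]
ee_rot: [[-0.958, 0.287, 0.005], [0.287, 0.958, 0.014], [-0.001, 0.015, -1.0]]
contact_force: [10.8, 49.6, -6.0]
gripper_width: 0.0158
finger_force: 51.7
```

Contact: 50 N against the motion, so the stop is reached. I'll ease the push slightly, pause, and fit the circle from the logged points.

>>> servo_tool(
  increments=[0, 0, 0.3, 0, 0, 0, 0, 0, 0, 0, 0, 0, 0, 0, 0, 0, 0, 0, 0, 0, 0, 0, 0, 0, 0],
)

```text
time: 9.15
ee_pos: [0.6214, 0.2096, 0.0973]
ee_rot: [[-0.958, 0.286, 0.003], [0.286, 0.958, 0.008], [-0.001, 0.008, -1.0]]
contact_force: [3.5, 24.4, -1.3]
gripper_width: 0.0157
finger_force: 51.6
```

```bash
python3 - <<'E'
import numpy as np
from scipy.optimize import least_squares
from station import status
s=status.read_state();print(s['ee_pos'],s['contact_force'],s['time'])
P=np.array([[.6093,.1803],[.5411,.1934],[.5372,.2108],[.5412,.2279],[.5514,.2416],[.5661,.2501],[.5829,.2521],[.5992,.2472],[.6122,.2363],[.6203,.2198]])
for Q in (P,P[2:]):
    f=least_squares(lambda q:np.hypot(*(Q-q[:2]).T)-q[2],[.583,.208,.042]).x
    f2=least_squares(lambda q:np.hypot(*(Q-q[:2]).T)-.042,[.583,.208]).x
    for c in (f[:2],f2): print(f,c,[round(float(np.degrees(np.arctan2(*(p-c)[::-1]))),1) for p in list(P)+[[.6211,.2087],s['ee_pos'][:2]]])
E
```

```text
[0.62139445 0.20957568 0.0973065 ] [ 3.49224442 24.36607898 -1.31483633] 9.15
[0.57939726 0.21013834 0.04207112] [0.57939726 0.21013834] [-44.9, -156.4, 179.1, 155.1, 131.7, 108.4, 85.2, 61.9, 38.6, 13.3, -2.0, -0.8]
[0.57939726 0.21013834 0.04207112] [0.57938826 0.21019734] [-45.0, -156.3, 179.2, 155.1, 131.7, 108.4, 85.2, 61.8, 38.5, 13.2, -2.1, -0.8]
[0.57930988 0.21011631 0.04209119] [0.57930988 0.21011631] [-44.8, -156.4, 179.1, 155.0, 131.6, 108.3, 85.1, 61.8, 38.5, 13.3, -1.9, -0.7]
[0.57930988 0.21011631 0.04209119] [0.57929685 0.21023159] [-44.9, -156.2, 179.2, 155.1, 131.6, 108.3, 85.1, 61.7, 38.4, 13.1, -2.1, -0.9]
```

Fit: the TCP circle has its centre at (0.5794, 0.2101) and r = 42.1 mm. The stop is at TCP angle ≈ 0°, i.e. 315° = 5.5 rad from the start, which is inside the stated range. The commanded pose sits at about −6.6°, so two turns back means ending at TCP angle +720°.

```bash
python3 arc.py -6.6 15 12;python3 arc.py 173.4 15 12
```

```text
0, 0.33, 1.05, 0, 0, 0, 0.59, 0.92, 0, 0, 0, 0.81, 0.74, 0, 0, 0, 0.97, 0.51, 0, 0, 0, 1.07, 0.23, 0, 0, 0, 1.10, -0.05, 0, 0, 0, 1.04, -0.33, 0, 0, 0, 0.93, -0.59, 0, 0, 0, 0.74, -0.80, 0, 0, 0, 0.50, -0.98, 0, 0, 0, 0.24, -1.07, 0, 0, 0, -0.05, -1.09, 0, 0
end theta 173.4 expected TCP [0.538  0.2192 0.0973]
0, -0.33, -1.05, 0, 0, 0, -0.59, -0.92, 0, 0, 0, -0.81, -0.74, 0, 0, 0, -0.97, -0.51, 0, 0, 0, -1.07, -0.23, 0, 0, 0, -1.10, 0.05, 0, 0, 0, -1.04, 0.33, 0, 0, 0, -0.93, 0.59, 0, 0, 0, -0.74, 0.80, 0, 0, 0, -0.50, 0.98, 0, 0, 0, -0.24, 1.07, 0, 0, 0, 0.05, 1.09, 0, 0
end theta 353.4 expected TCP [0.7048 0.1999 0.0973]
```

>>> servo_tool(
  increments=[0, 0.33, 1.05, 0, 0, 0, 0.59, 0.92, 0, 0, 0, 0.81, 0.74, 0, 0, 0, 0.97, 0.51, 0, 0, 0, 1.07, 0.23, 0, 0, 0, 1.1, -0.05, 0, 0, 0, 1.04, -0.33, 0, 0, 0, 0.93, -0.59, 0, 0, 0, 0.74, -0.8, 0, 0, 0, 0.5, -0.98, 0, 0, 0, 0.24, -1.07, 0, 0, 0, -0.05, -1.09, 0, 0],
)

```text
time: 10.35
ee_pos: [0.5376, 0.2158, 0.0973]
ee_rot: [[-0.958, 0.287, 0.003], [0.287, 0.958, 0.002], [-0.002, 0.003, -1.0]]
contact_force: [9.1, 2.5, -4.2]
gripper_width: 0.0158
finger_force: 51.5
```

Measured (0.5376, 0.2158) against (0.5377, 0.2149) expected, so tracking is good.

>>> servo_tool(
  increments=[0, -0.33, -1.05, 0, 0, 0, -0.59, -0.92, 0, 0, 0, -0.81, -0.74, 0, 0, 0, -0.97, -0.51, 0, 0, 0, -1.07, -0.23, 0, 0, 0, -1.1, 0.05, 0, 0, 0, -1.04, 0.33, 0, 0, 0, -0.93, 0.59, 0, 0, 0, -0.74, 0.8, 0, 0, 0, -0.5, 0.98, 0, 0, 0, -0.24, 1.07, 0, 0, 0, 0.05, 1.09, 0, 0],
)

```text
time: 11.55
ee_pos: [0.6214, 0.2046, 0.0972]
ee_rot: [[-0.958, 0.288, -0.001], [0.288, 0.958, -0.002], [0.001, -0.002, -1.0]]
contact_force: [-8.0, -3.5, 4.9]
gripper_width: 0.0158
finger_force: 52.5
```

>>> servo_tool(
  increments=[0, 0.33, 1.05, 0, 0, 0, 0.59, 0.92, 0, 0, 0, 0.81, 0.74, 0, 0, 0, 0.97, 0.51, 0, 0, 0, 1.07, 0.23, 0, 0, 0, 1.1, -0.05, 0, 0, 0, 1.04, -0.33, 0, 0, 0, 0.93, -0.59, 0, 0, 0, 0.74, -0.8, 0, 0, 0, 0.5, -0.98, 0, 0, 0, 0.24, -1.07, 0, 0, 0, -0.05, -1.09, 0, 0],
)

```text
time: 12.75
ee_pos: [0.5376, 0.2154, 0.0973]
ee_rot: [[-0.958, 0.287, 0.001], [0.287, 0.958, 0.002], [-0.001, 0.002, -1.0]]
contact_force: [5.9, 3.6, -0.6]
gripper_width: 0.0158
finger_force: 51.7
```

>>> servo_tool(
  increments=[0, -0.33, -1.05, 0, 0, 0, -0.59, -0.92, 0, 0, 0, -0.81, -0.74, 0, 0, 0, -0.97, -0.51, 0, 0, 0, -1.07, -0.23, 0, 0, 0, -1.1, 0.05, 0, 0, 0, -1.04, 0.33, 0, 0, 0, -0.93, 0.59, 0, 0, 0, -0.74, 0.8, 0, 0, 0, -0.5, 0.98, 0, 0, 0, -0.24, 1.07, 0, 0, 0, 0.05, 1.09, 0, 0],
)

```text
time: 13.95
ee_pos: [0.6214, 0.2041, 0.0972]
ee_rot: [[-0.958, 0.288, -0.002], [0.288, 0.958, -0.002], [0.001, -0.003, -1.0]]
contact_force: [-8.7, -3.0, 6.4]
gripper_width: 0.0154
finger_force: 52.6
```

Now at about −8°. The last 6 mm remain, then rest and check.

>>> servo_tool(
  increments=[0, 0.09, 0.3, 0, 0, 0, 0.09, 0.3, 0, 0, 0, 0, 0, 0, 0, 0, 0, 0, 0, 0, 0, 0, 0, 0, 0, 0, 0, 0, 0, 0],
)

```text
time: 14.55
ee_pos: [0.6215, 0.2109, 0.0972]
ee_rot: [[-0.958, 0.288, 0.001], [0.288, 0.958, -0.001], [-0.001, -0.0, -1.0]]
contact_force: [-0.7, -3.2, 3.8]
gripper_width: 0.0155
finger_force: 52.3
```

```bash
python3 look.py w4; python3 - <<'E'
from station import status,cams
import numpy as np
s=status.read_state();e=np.array(s['ee_pos'])-[.5794,.2101,0]
print(np.degrees(np.arctan2(e[1],e[0])),np.abs(s['dq']).max())
for n in ['lift_grip','stud_tin','bobbin_white']:
    print(n,[np.round(d['location'],3).tolist() for d in cams.pinpoint('top',n)[:1]])
E
```

```text
14.55 [0.6215 0.2109 0.0972] yaw 163.3 w 0.015519907212308264 F [-0.7 -3.2  3.8] ff 52.25698927533813
wrist clamp_hub [0.5881 0.2092 0.0738] 0.7
wrist clamp_grip [0.6247 0.2098 0.1155] 0.56
top clamp_hub [0.5845 0.2085 0.0753] 0.4
scene clamp_hub [0.5825 0.2076 0.0796] 0.79
scene clamp_grip [0.6277 0.2118 0.1134] 0.77
('wrist', 'clamp_hub') wrist px [296.0, 206.0]
('wrist', 'clamp_grip') wrist px [320.0, 318.0]
('top', 'clamp_hub') wrist px [292.0, 200.0]
('scene', 'clamp_hub') wrist px [287.0, 198.0]
('scene', 'clamp_grip') wrist px [327.0, 321.0]
1.7723110570067426 0.0007657467963202629
lift_grip [[0.582, -0.182, 0.11]]
stud_tin [[0.643, -0.008, 0.003]]
bobbin_white [[0.453, 0.022, -0.0]]
```

View pics/w4.png

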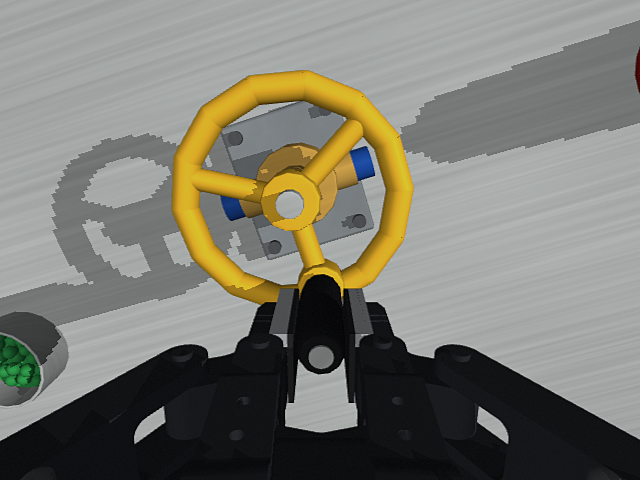

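The picture shows the handle still held between the pads at px (320,350) and the wheel at the stop angle plus two turns (+1.8°). The neighbouring things haven't moved and the arm is at rest, so I'm handing in.

```bash
python3 -c "
from station import job
print(job.job_done())"
```

```text
the job is handed in; nothing more can be done
None
```

I wound the yellow wheel shut against its stop, paused there, then backed it off two full turns (within about 2°, by the gripper's position); the handle is still gripped at about 52 N with the wheel at rest, the blue handle, stud tin and white bobbin read unmoved, and the job is handed in at about 15 s, though no verdict came back.

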